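Nest the shield cans in the test block and clamp them

TASK

Get the transformer ready for its hum test: swing the clamp lever of the socket block fully open, lift the dust plug out of the socket and set it down flat in the wooden tray, then nest all the shield cans that are there upright in the socket, the largest first and each smaller one inside the one before, and stand the transformer upright in the innermost can. With the nest complete, swing the clamp lever fully shut over it. Leave the solder spool, the loudspeaker and the screwdriver where they are.

Things in the scene. Friction and masses are not known exactly. Their poses are not given: they have to be found in the camera images.
- block: grey socket block, fixed, 165 x 110 mm, 30 mm high, with a round blind socket in its top, 78 mm across, 20 mm deep. Origin under the socket's centre at table level; x points from the socket to the hinge posts (108 mm high, 77 to 103 mm from the socket's centre, 42 mm over both), y is parallel to the hinge, z up. The block reaches 55 mm to the other three sides of the socket.
- socket_floor (a point): centre of the socket's floor, 10 mm above the table and 20 mm below the block's top
- clamp (a joint): angle of the steel clamp lever: 0 fully shut (arm level across the socket, against its stop), growing as it swings up and back, to 2.0 fully open (leaning back past upright). It starts shut or slightly ajar and stays where it is left (stiff hinge, about 1.5 N at the grip). The arm is 14 mm wide; shut, its underside is 118 mm above the table.
- clamp_grip (a point): centre of the black cross grip at the lever's free end: a cylinder 18 mm thick, 30 mm long, parallel to the hinge (block y); pinch it over its two ends and the lever can turn between the fingers. Shut, it is 75 mm from the socket's centre on the side away from the hinge, 124 mm above the table; 168 mm from the hinge axis. Its frame turns with the lever.
- clamp_hinge (a point): point on the hinge axis of the clamp lever, 90 mm from the socket centre along block x, 94 mm above the table; the axis is block y
- clamp_pad (a point): centre of the underside of the sprung rubber pad under the lever, 28 mm across, 90 mm from the hinge; shut with nothing under it, it is 92 mm above the table over the socket's centre; it gives way upward by up to 13 mm (under 1.5 N)
- plug: black plastic dust plug that fills the socket at the start: a disc 66 mm across and 26 mm high with a round knob on top, 26 mm across and 28 mm high (54 mm in all); origin at the centre of its underside, z up
- tray: shallow plywood tray, fixed to the table, 160 mm (its x) by 130 mm (its y), 20 mm high, walls and floor 5 mm; origin at the centre of its underside
- can_a: open round aluminium shield can, standing mouth up: outside diameter 70 mm, height 36 mm, wall 2.5 mm (inside diameter 65 mm), bottom 4 mm thick; origin at the centre of its underside, z up to the mouth. The largest can. May be absent (None at the start).
- can_b: open round aluminium shield can, standing mouth up: outside diameter 57 mm, height 46 mm, wall 2.5 mm (inside diameter 52 mm), bottom 4 mm thick; origin at the centre of its underside, z up to the mouth. The second largest can. May be absent (None at the start).
- can_c: open round aluminium shield can, standing mouth up: outside diameter 45 mm, height 56 mm, wall 2.5 mm (inside diameter 40 mm), bottom 4 mm thick; origin at the centre of its underside, z up to the mouth. The third largest can. May be absent (None at the start).
- can_d: open round aluminium shield can, standing mouth up: outside diameter 33 mm, height 66 mm, wall 2.5 mm (inside diameter 28 mm), bottom 4 mm thick; origin at the centre of its underside, z up to the mouth. The smallest, tallest can. May be absent (None at the start).
- transformer: potted transformer, a solid upright cylinder: copper-clad body 21 mm across and 58 mm high, above it a black neck 17 mm across and 18 mm high (76 mm in all); origin at the centre of its underside, z up
- spool: solder spool, 60 mm across and 40 mm high, standing on the table; not to be disturbed; origin at the centre of its underside
- speaker: loudspeaker driver lying cone up, 130 mm across and 64 mm high; not to be disturbed; origin at the centre of its underside
- driver: screwdriver lying on the table; not to be disturbed; origin on its underside, x along it to the tip
There are look-alikes about, which are no part of the job. Leave any purple or red look-alike of the can_d alone.

How it is judged:
On the way, in this order (a step that is already met when the one before it is completed fails the run):
1. the clamp lever is swung open (beyond 1.5 rad) (value of joint clamp above 1.5 rad), for 0.2 s.
2. the dust plug lies flat in the tray, released (horizontal distance between plug and tray below 0.055 m and z of plug in the frame of tray below 0.01 m and angle between plug's own z axis and vertical below 0.1 rad and contact force between plug and the fingers below 0.05 N), for 0.2 s.
3. all cans present are nested in size order in the socket with the transformer standing in the innermost, released, the clamp still open (z of each of can_a, can_b, can_c, can_d in the frame of socket_floor below 0.014 m and angle between each of can_a, can_b, can_c, can_d, transformer's own z axis and vertical below 0.15 rad and horizontal distance between each of can_a, can_b, can_c, can_d, transformer and socket_floor below 0.032 m and z of transformer in the frame of socket_floor below 0.017 m and horizontal distance between can_b and can_a below 0.01 m and horizontal distance between can_c and can_a below 0.016 m and horizontal distance between can_d and can_a below 0.022 m and horizontal distance between can_c and can_b below 0.01 m and horizontal distance between can_d and can_b below 0.015 m and horizontal distance between can_d and can_c below 0.01 m and horizontal distance between transformer and can_a below 0.03 m and horizontal distance between transformer and can_b below 0.024 m and horizontal distance between transformer and can_c below 0.017 m and horizontal distance between transformer and can_d below 0.011 m and contact force between each of can_a, can_b, can_c, can_d, transformer and the fingers below 0.05 N and value of joint clamp above 1.2 rad), for 0.2 s.
At the end, for the whole second after the job is handed in: Clamp below 0.08 rad; each can present upright (0.15 rad) in the socket, within all larger ones, underside at most 14 mm above the socket floor; transformer upright within all of them, underside at most 17 mm above that floor; plug flat in the tray; all at rest (z of each of can_a, can_b, can_c, can_d in the frame of socket_floor below 0.014 m and angle between each of can_a, can_b, can_c, can_d, transformer's own z axis and vertical below 0.15 rad and horizontal distance between each of can_a, can_b, can_c, can_d, transformer and socket_floor below 0.032 m and z of transformer in the frame of socket_floor below 0.017 m and horizontal distance between can_b and can_a below 0.01 m and horizontal distance between can_c and can_a below 0.016 m and horizontal distance between can_d and can_a below 0.022 m and horizontal distance between can_c and can_b below 0.01 m and horizontal distance between can_d and can_b below 0.015 m and horizontal distance between can_d and can_c below 0.01 m and horizontal distance between transformer and can_a below 0.03 m and horizontal distance between transformer and can_b below 0.024 m and horizontal distance between transformer and can_c below 0.017 m and horizontal distance between transformer and can_d below 0.011 m and horizontal distance between plug and tray below 0.055 m and z of plug in the frame of tray below 0.01 m and angle between plug's own z axis and vertical below 0.1 rad and linear speed of each of can_a, can_b, can_c, can_d, transformer, plug below 0.02 m/s and value of joint clamp below 0.08 rad); the robot touches nothing.
It fails at once if a bystander (spool, loudspeaker, screwdriver) is moved by more than 20 mm (distance of any of spool, speaker, driver from where it was at the start of the episode above 0.02 m).
Of can_a, can_b, can_c, can_d only 2 to 4 are there at a start; the rules pass over those that are not, and their reading is None.
At some moment in a run one of can_a, can_b, can_c may be knocked a few centimetres aside while the robot is not near it.
It also fails if it takes over 210 s, if anything falls off the work surface, if the arm or the gripper's body presses on something with over 40 N, if the wrist force passes 120 N, or if a joint passes its speed limit or range.

ROBOT

A 6-joint arm with a two-finger parallel gripper is mounted at the origin on the work surface. World frame = base frame: x ahead of the robot, y to its left, z up, the work surface at z = 0. Lengths are in m, angles in rad, forces in N, time in s.
With the tool pointing down it reaches from about 0.25 to 0.8 m from the base axis. Payload 8.5 kg.
Tool frame: the origin (TCP) lies between the finger pads; the fingertips stand 8 mm ahead of it and the grasp point (between the pads) lies 11 mm behind it; z points along the fingers, y is the line along which they close (so a half turn about z gives the same grasp; the last joint's range is limited). The gripper opens to 85 mm and grips with 20 to 120 N. Pads are 22 mm wide; open, the fingers measure 114 mm over their backs; the gripper's body (76 mm by 85 mm) begins 54 mm behind the grasp point. The pads swing forward as they close: fully open they stand 13 mm farther back than shut.
Start: joints at [1.339, 0.238, -0.013, 1.319, 0, 1.571], TCP at [0.121, 0.511, 0.239] pointing down, gripper open.
Joint ranges: [-2.66, 2.66], [-1.03, 1.9], [-1.14, 1.46], [-1.82, 2.27], [-1.45, 1.34], [-3.14, 3.14]. Speed limits (rad/s): [2.22, 2.22, 2.79, 3.14, 3.14, 3.14].

INTERFACE

Orientations are given as a rotation vector (axis times angle).
In Python, from workcell import ctrl, snapshot, calibration gives the robot as it stands. The module is installed in compiled form; this text tells all that it offers.
- The arm moves only by the tool send_rows, never from a script. Its argument "motion" is one flat list of numbers, 7 for each row, row after row: the opening, from -1 (shut) to 1 (fully open), then the shift along the world's x, y, z in m, then the turn, a rotation vector about the world's x, y, z in degrees. A call has exactly 5 rows; each row shifts and turns the commanded pose from where the row before left it; what a row does not reach is not made up. A row lasts 1/12 s, in which the tool goes at most 41.7 mm and 7.16 degrees, less where a joint would pass 70% of its speed; a pose out of reach is approached as far as the arm can. A call is refused whole if a number of a shift passes 0.0417 or a number of a turn 7.16, either way. A call with a gripper value outside its range is refused whole. The fingers move at their own pace and stop on an object; "force" is the grip in N (left out, the last holds). Time passes only in rows, so rows that do not move let the fingers close, or fill a call up. It gives the time, the measured TCP pose, the force, the opening and the grip force at its end, in the units of the state.
- ctrl.state(): the state, without advancing time (a new reading comes with each control period).
- snapshot(name): name is "scene" or "top"; returns the picture (480x640x3 uint8, red, green, blue); there is no depth.
- calibration(name): a dict with "camera_matrix" (3x3 intrinsics, pixels), "camera_from_world" (4x4, takes a point from world to camera coordinates). Camera axes: x right, y up, looking along -z (the intrinsics and any distortion apply to the point x, -y, -z); pixel columns grow to the right and rows downward; lengths in m; the calibration is good to about 2 mm. A picture is of the moment at which its call begins. calibration takes no time and is no camera call.
- ctrl.job_done(): hands the job in; it is judged then, once.
The state is a dict: "t": time; "joint_positions": joint angles; "dq": joint speeds; "joint_efforts": joint torques, N m; "tool_pos": TCP position; "tcp_rot": TCP orientation; "contact_force": force on the tool from outside, world axes, zero at the start; "ft_torque": the same for the moment, N m; "finger_gap": finger opening in m; "gripper_force": force on a finger pad.
Only numpy, scipy, OpenCV 4.12 (cv2) and the standard library are available. Lean on these libraries where they do the work, as an engineer would, in place of code of your own. Each camera call takes 0.05 s, during which the arm holds its last target. There are 200 camera calls.

## Working session

There is one attempt and no reset: what is moved stays moved. The work goes in short steps, Python scripts to look and compute and a tool call to move; the robot and the scene stay as the last step left them, time stands still between calls to the robot, and variables do not carry over. Pictures are saved under pics/ and viewed, at most 14 in all, crops included, and the job is handed in when it is done.

Besides the shell and the picture viewer there is one more tool, called after "Request:" by a JSON object that holds its "op" and its "data". send_rows: Moves the arm, as the interface text tells. Its arguments: {"type":"object","properties":{"motion":{"type":"array","items":{"type":"number"}},"force":{"type":"number"}},"required":["motion"]}

```bash
mkdir -p pics; python3 - <<'E'
from workcell import ctrl,snapshot,calibration
import cv2
for n in("scene","top"):
    im=snapshot(n); cv2.imwrite(f"pics/{n}0.png",im[:,:,::-1]); c=calibration(n); print(n,c["camera_matrix"],c["camera_from_world"],[k for k in c], c.get("distortion"))
print(ctrl.state())
E
```

```text
scene [[588.0471204    0.         325.33947454]
 [  0.         588.0471204  242.89608117]
 [  0.           0.           1.        ]] [[ 0.86855544  0.49539474  0.01398207 -0.52730763]
 [-0.31270889  0.52593588  0.7909517   0.08895186]
 [ 0.38447964 -0.69135772  0.61171881 -1.52749334]
 [ 0.          0.          0.          1.        ]] ['camera_matrix', 'camera_from_world'] None
top [[597.40794762   0.         319.05595376]
 [  0.         597.40794762 239.08749976]
 [  0.           0.           1.        ]] [[-0.00667571 -0.99962289  0.0266368   0.00624375]
 [ 0.99787419 -0.00493244  0.06498289 -0.61054112]
 [-0.064827    0.02701398  0.9975308  -1.33653343]
 [ 0.          0.          0.          1.        ]] ['camera_matrix', 'camera_from_world'] None
{'t': 0.1, 'joint_positions': array([ 1.33901869e+00,  2.38714510e-01, -1.41770910e-02,  1.31919023e+00,
       -2.51968156e-05,  1.57080158e+00]), 'dq': array([ 1.57249541e-04, -2.78392056e-03,  1.15206025e-03, -1.43268395e-04,
        6.52423681e-05,  1.03443881e-03]), 'joint_efforts': array([-4.55874524e-04, -5.39719748e+01,  3.46999025e+01,  1.34196819e-02,
       -1.75615196e-05, -2.40291780e-05]), 'tool_pos': array([0.12052053, 0.5106058 , 0.23874241]), 'tcp_rot': array([-3.63254874e-01, -3.12039574e+00,  2.01022037e-03]), 'contact_force': array([-0.81635066, -0.5821015 , -0.00544584]), 'ft_torque': array([ 0.00926993, -0.01259301, -0.05663461]), 'gripper_force': 0.0, 'finger_gap': 0.08556690260342512}
```

View pics/scene0.png

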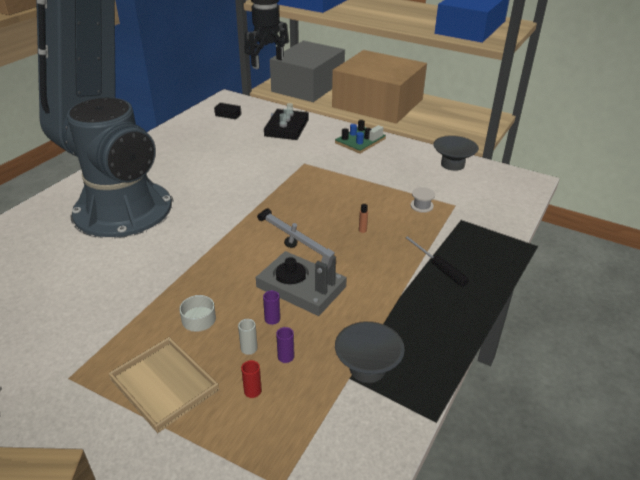

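View pics/top0.png

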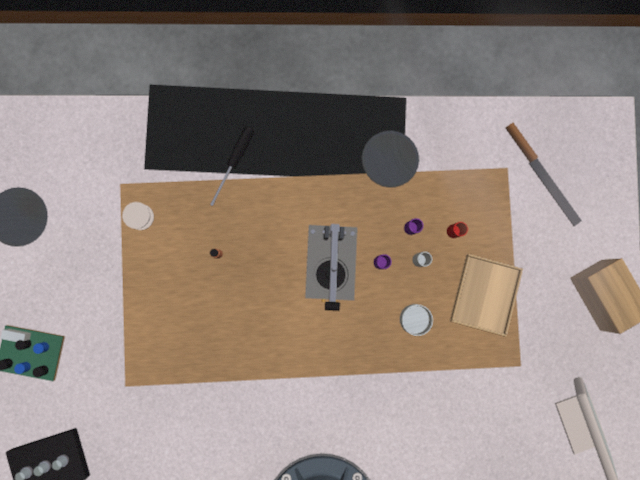

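The top view shows the block socket at about (331,273), the lever grip at (332,306), and the tray at (487,294). A large can is at (416,320), a bare small can at (423,260), and purple and red look-alikes sit nearby. The transformer is at (215,253). Only two cans appear to be present. I'll crop closer.

```bash
python3 - <<'E'
import cv2
a=cv2.imread("pics/top0.png")[200:360,295:535]; cv2.imwrite("pics/topc.png",cv2.resize(a,None,fx=3.3333,fy=3.3333,interpolation=cv2.INTER_CUBIC))
a=cv2.imread("pics/scene0.png")[190:430,100:380]; cv2.imwrite("pics/scc.png",cv2.resize(a,None,fx=2.5,fy=2.5,interpolation=cv2.INTER_CUBIC))
E
```

```text
(no output)
```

View pics/topc.png

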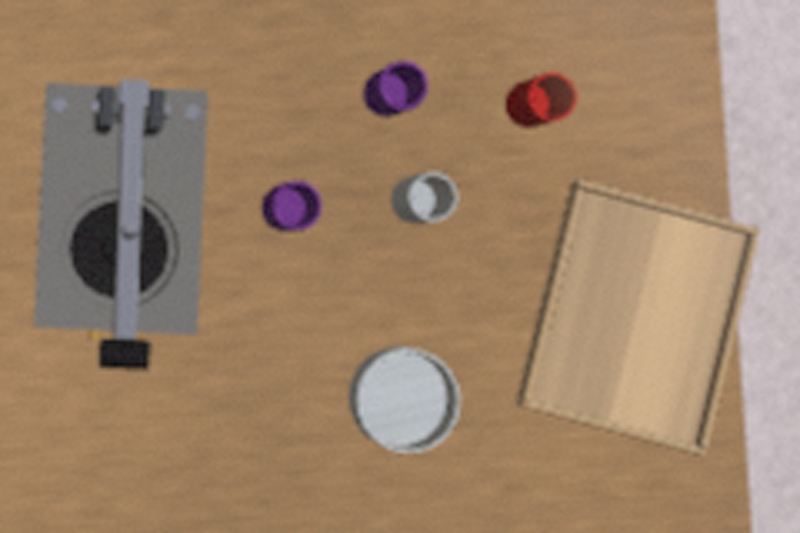

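View pics/scc.png

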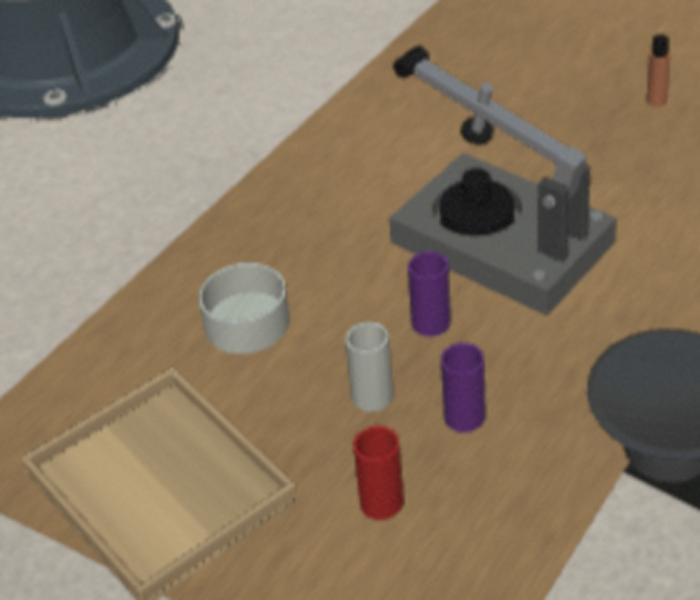

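The crops show the large can's rim centred at topc (407,400) and scc (244,294), and the bare small can at (434,196) and (369,337). The grip is at (124,354) and (411,61), and the lever is nearly shut. I'll triangulate these points.

```bash
cat > h.py <<'E'
import numpy as np,cv2
from workcell import ctrl,snapshot,calibration
D=np.diag([1,-1,-1.])
C={n:calibration(n) for n in("scene","top")}
def P(n):
    return C[n]["camera_matrix"]@D@C[n]["camera_from_world"][:3]
def tri(t,s):
    X=cv2.triangulatePoints(P("top"),P("scene"),np.float64(t).reshape(2,1),np.float64(s).reshape(2,1))[:,0]; return X[:3]/X[3]
def proj(n,X):
    q=P(n)@np.r_[X,1]; return q[:2]/q[2]
def at_z(n,p,z):
    A=P(n); M=np.c_[A[:,:2],-np.r_[p,1]]; return np.linalg.solve(M,-(A[:,2]*z+A[:,3]))[:2]
E
python3 - <<'E'
from h import *
T=lambda u,v:((u+.5)/3.3333-.5+295,(v+.5)/3.3333-.5+200)
S=lambda u,v:((u+.5)/2.5-.5+100,(v+.5)/2.5-.5+190)
np.set_printoptions(precision=4,suppress=True)
for n,t,s in [("big",(407,400),(244,294)),("d",(434,196),(369,337)),("grip",(124,354),(411,61)),
 ("b1",(46,84),(616,227)),("b2",(208,92),(548,292)),("b3",(197,334),(390,222)),("b4",(35,326),(466,155)),
 ("t1",(577,181),(293,487)),("t2",(757,232),(145,595)),("t3",(704,453),(27,460)),("t4",(520,405),(172,373))]:
    X=tri(T(*t),S(*s)); print(n,X,np.r_[T(*t)]-proj("top",X),np.r_[S(*s)]-proj("scene",X))
X=tri((215,253),S(661,40));print("trafo",X,np.r_[215,253]-proj("top",X))
print("big rim dia", np.linalg.norm(at_z("top",T(351,400),.036)-at_z("top",T(462,400),.036)),np.linalg.norm(at_z("top",T(407,346),.036)-at_z("top",T(407,453),.036)))
print("knob",at_z("scene",S(477,178),.064))
a=cv2.imread("pics/top0.png")[235:275,195:235]; b=cv2.imread("pics/scene0.png")[195:240,340:385]
cv2.imwrite("pics/tr.png",np.hstack([cv2.resize(a,(400,400)),cv2.resize(b,(400,400))]))
E
```

```text
big [ 0.4285 -0.2139  0.0339] [0.1717 0.223 ] [0.3189 0.023 ]
d [ 0.5646 -0.2276  0.0671] [0.2881 0.4112] [0.6014 0.0195]
grip [ 0.4663 -0.0183  0.1607] [0.0694 0.1015] [0.1218 0.0024]
b1 [0.6434 0.0268 0.0201] [0.0772 0.133 ] [ 0.1646 -0.0081]
b2 [ 0.6373 -0.0826  0.0293] [0.2471 0.4038] [ 0.5375 -0.0133]
b3 [ 0.4735 -0.0738  0.026 ] [0.2021 0.2918] [0.3786 0.0099]
b4 [0.4805 0.0359 0.0281] [0.4006 0.6151] [0.7385 0.0022]
t1 [ 0.5746 -0.338   0.0157] [-0.156  -0.2104] [-0.3415 -0.0174]
t2 [ 0.5411 -0.4607  0.0137] [0.6314 0.7858] [1.4062 0.1365]
t3 [ 0.3906 -0.4187  0.0178] [0.5049 0.5746] [0.9677 0.132 ]
t4 [ 0.4222 -0.2959  0.0132] [-0.1058 -0.1306] [-0.2002 -0.0182]
trafo [0.5796 0.2304 0.0766] [0.4486 0.8148]
big rim dia 0.07471666622192606 0.07121928485626432
knob [ 0.5325 -0.0226]
```

View pics/tr.png

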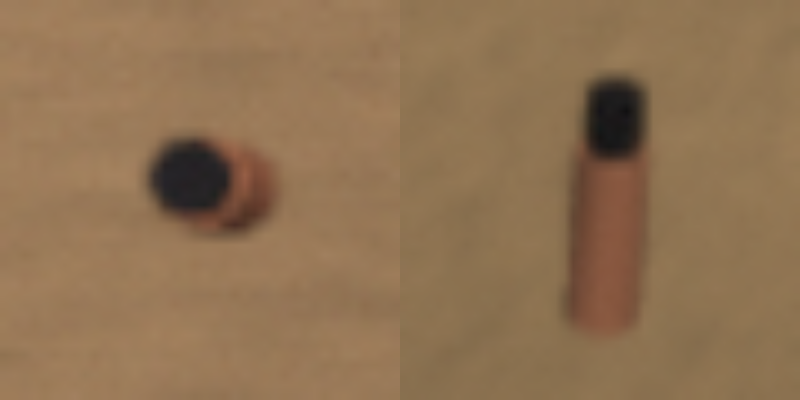

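Request:
{"op": "send_rows", "data": {"motion": [1, 0.0173, -0.0264, 0, 0, 0, 0.5, 1, 0.0173, -0.0264, 0, 0, 0, 0.5, 1, 0.0173, -0.0264, 0, 0, 0, 0.5, 1, 0.0173, -0.0264, 0, 0, 0, 0.5, 1, 0.0173, -0.0264, 0, 0, 0, 0.5], "force": 25}}

```text
t: 0.52
tool_pos: [0.2074, 0.3775, 0.239]
tcp_rot: [-0.294, -3.128, 0.001]
contact_force: [0.4, -0.1, -0.3]
finger_gap: 0.0853
gripper_force: 0.0
```

Request:
{"op": "send_rows", "data": {"motion": [1, 0.0173, -0.0264, 0, 0, 0, 0.5, 1, 0.0173, -0.0264, 0, 0, 0, 0.5, 1, 0.0173, -0.0264, 0, 0, 0, 0.5, 1, 0.0173, -0.0264, 0, 0, 0, 0.5, 1, 0.0173, -0.0264, 0, 0, 0, 0.5]}}

```text
t: 0.93
tool_pos: [0.2939, 0.2454, 0.2392]
tcp_rot: [-0.226, -3.133, 0.0]
contact_force: [0.8, 0.3, 0.3]
finger_gap: 0.0855
gripper_force: 0.0
```

Request:
{"op": "send_rows", "data": {"motion": [1, 0.0173, -0.0264, 0, 0, 0, 0.5, 1, 0.0173, -0.0264, 0, 0, 0, 0.5, 1, 0.0173, -0.0264, 0, 0, 0, 0.5, 1, 0.0173, -0.0264, 0, 0, 0, 0.5, 1, 0.0173, -0.0264, 0, 0, 0, 0.5]}}

```text
t: 1.35
tool_pos: [0.3805, 0.1134, 0.2392]
tcp_rot: [-0.158, -3.137, 0.0]
contact_force: [0.2, -0.3, -0.6]
finger_gap: 0.0858
gripper_force: 0.0
```

Request:
{"op": "send_rows", "data": {"motion": [1, 0.0173, -0.0264, 0, 0, 0, 0.5, 1, 0.0173, -0.0264, 0, 0, 0, 0.5, 1, 0.0173, -0.0264, 0, 0, 0, 0.5, 1, 0.0173, -0.0264, 0, 0, 0, 0.5, 1, 0.0173, -0.0264, 0, 0, 0, 0.5]}}

```text
t: 1.77
tool_pos: [0.467, -0.0187, 0.2391]
tcp_rot: [-0.09, -3.14, 0.0]
contact_force: [0.8, 1.6, -0.0]
finger_gap: 0.0857
gripper_force: 0.0
```

```bash
cat >> h.py <<'E'
from scipy.spatial.transform import Rotation as Ro
np.set_printoptions(precision=4,suppress=True)
def st():
    s=ctrl.state(); R=Ro.from_rotvec(s["tcp_rot"]).as_matrix()
    print("t %.2f"%s["t"],"tcp",s["tool_pos"],"z",R[:,2],"yawy %.1f"%np.degrees(np.arctan2(-R[0,1],R[1,1])),"F",s["contact_force"],"gap %.4f gf %.1f"%(s["finger_gap"],s["gripper_force"]),"q",s["joint_positions"])
E
python3 -c "
from h import *
st()
print('trafo',tri((213.5,252.1),(363.7,204.8)))"
```

```text
t 1.77 tcp [ 0.467  -0.0187  0.2391] z [-0.0004 -0.     -1.    ] yawy -3.3 F [ 0.7651  1.5512 -0.0124] gap 0.0857 gf 0.0 q [-0.04    0.1399 -0.1395  1.2918 -0.      0.0172]
trafo [0.5797 0.2324 0.0783]
```

Request:
{"op": "send_rows", "data": {"motion": [1, 0, 0, -0.03, 0, 0, 0, 1, 0, 0, -0.03, 0, 0, 0, 1, 0, 0, -0.029, 0, 0, 0, -1, 0, 0, 0, 0, 0, 0, -1, 0, 0, 0, 0, 0, 0], "force": 25}}

```text
t: 2.18
tool_pos: [0.4655, -0.0171, 0.1496]
tcp_rot: [-0.09, -3.137, 0.0]
contact_force: [0.5, 0.5, 0.1]
finger_gap: 0.0639
gripper_force: 0.0
```

Request:
{"op": "send_rows", "data": {"motion": [-1, 0, 0, 0, 0, 0, 0, -1, 0, 0, 0, 0, 0, 0, -1, 0, 0, 0, 0, 0, 0, -1, 0, 0, 0, 0, 0, 0, -1, 0, 0, 0, 0, 0, 0]}}

```text
t: 2.6
tool_pos: [0.4673, -0.0188, 0.1518]
tcp_rot: [0.091, 3.138, -0.007]
contact_force: [-1.9, -10.9, 1.5]
finger_gap: 0.029
gripper_force: 31.4
```

```bash
python3 - <<'E'
from h import *
st()
im=snapshot("scene");cv2.imwrite("pics/s1.png",cv2.resize(im[190:330,230:380,::-1],None,fx=4,fy=4))
h=np.array([.6218,-.0271,.094]); yaw=np.radians(-3.2)
for c in (.22,.5,.8,1.1,1.4,1.7,1.9,1.97):
    a=c+.18; r=.168; X=h+r*np.array([-np.cos(a)*np.cos(yaw),-np.cos(a)*np.sin(yaw),np.sin(a)]); print(c,X-[0,0,.011])
E
```

```text
t 2.60 tcp [ 0.4673 -0.0188  0.1518] z [ 0.0022 -0.0044 -1.    ] yawy -3.3 F [ -1.9174 -10.94     1.5158] gap 0.0290 gf 31.4 q [-0.0374  0.1879 -0.3121  1.0684 -0.0043  0.0205]
0.22 [ 0.4673 -0.0185  0.1484]
0.5 [ 0.4914 -0.0198  0.1886]
0.8 [ 0.5284 -0.0219  0.2225]
1.1 [ 0.5737 -0.0244  0.2439]
1.4 [ 0.6233 -0.0272  0.251 ]
1.7 [ 0.6728 -0.03    0.243 ]
1.9 [ 0.7036 -0.0317  0.2297]
1.97 [ 0.7136 -0.0322  0.2236]
```

View pics/s1.png

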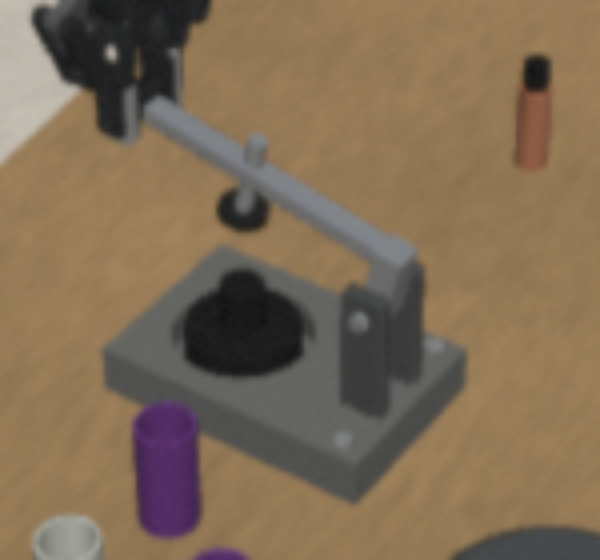

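The fingers hold the grip over its two ends (gap 29 mm). Next I swing the lever along its arc.

Request:
{"op": "send_rows", "data": {"motion": [-1, 0.0085, -0.001, 0.0173, 0, 0, 0, -1, 0.0105, -0.001, 0.0162, 0, 0, 0, -1, 0.0122, -0.0007, 0.0149, 0, 0, 0, -1, 0.0139, -0.0008, 0.0134, 0, 0, 0, -1, 0.0153, -0.0009, 0.0117, 0, 0, 0]}}

```text
t: 3.07
tool_pos: [0.5272, -0.0223, 0.2258]
tcp_rot: [0.09, 3.139, -0.003]
contact_force: [1.0, -4.7, -7.2]
finger_gap: 0.0295
gripper_force: 29.1
```

Request:
{"op": "send_rows", "data": {"motion": [-1, 0.0166, -0.0009, 0.0099, 0, 0, 0, -1, 0.0176, -0.001, 0.0079, 0, 0, 0, -1, 0.0184, -0.001, 0.0058, 0, 0, 0, -1, 0.019, -0.001, 0.0037, 0, 0, 0, -1, 0.0193, -0.001, 0.0015, 0, 0, 0]}}

```text
t: 3.48
tool_pos: [0.6184, -0.0272, 0.2548]
tcp_rot: [0.09, 3.139, -0.003]
contact_force: [-3.1, -4.3, -1.2]
finger_gap: 0.0293
gripper_force: 28.4
```

Request:
{"op": "send_rows", "data": {"motion": [-1, 0.0193, -0.001, -0.0007, 0, 0, 0, -1, 0.0191, -0.001, -0.0029, 0, 0, 0, -1, 0.0186, -0.001, -0.0051, 0, 0, 0, -1, 0.0179, -0.001, -0.0072, 0, 0, 0, -1, 0.017, -0.001, -0.0092, 0, 0, 0]}}

```text
t: 3.9
tool_pos: [0.7114, -0.0323, 0.23]
tcp_rot: [0.09, 3.136, -0.003]
contact_force: [-0.9, -4.3, 2.7]
finger_gap: 0.0291
gripper_force: 28.5
```

```bash
python3 - <<'E'
from h import *
st()
im=snapshot("scene");cv2.imwrite("pics/s2.png",cv2.resize(im[150:350,180:420,::-1],None,fx=3,fy=3))
E
```

```text
t 3.90 tcp [ 0.7114 -0.0323  0.23  ] z [ 0.0041 -0.0019 -1.    ] yawy -3.3 F [-0.8546 -4.2777  2.6699] gap 0.0291 gf 28.5 q [-0.0446  0.5794  0.5001  1.4874 -0.0017  0.0131]
```

View pics/s2.png

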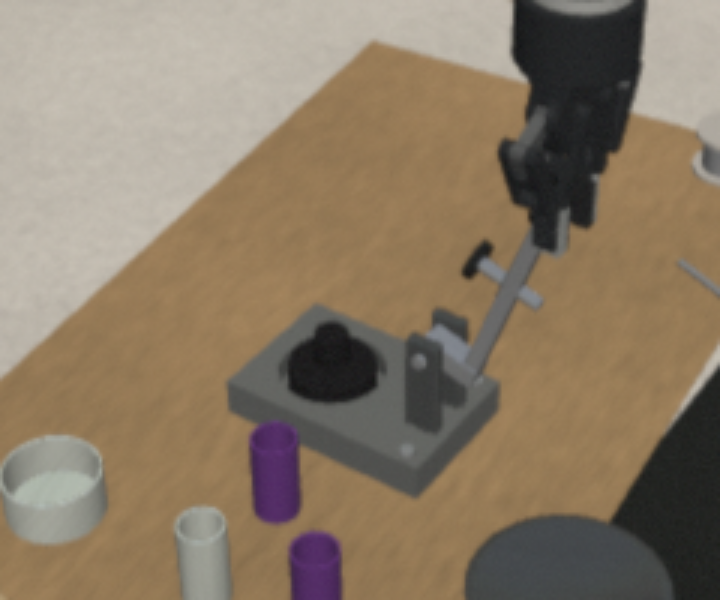

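The lever is open, leaning back at about 1.93 rad, and the plug is clear in the socket. I'll nudge it to the stop, release, and move above the plug.

Request:
{"op": "send_rows", "data": {"motion": [-1, 0.009, -0.0005, -0.006, 0, 0, 0, 1, 0, 0, 0, 0, 0, 0, 1, 0, 0, 0, 0, 0, 0, 1, 0, 0, 0, 0, 0, 0, 1, 0, 0, 0.03, 0, 0, 0]}}

```text
t: 4.37
tool_pos: [0.716, -0.0315, 0.2465]
tcp_rot: [-0.089, -3.131, -0.0]
contact_force: [0.4, -0.1, -0.5]
finger_gap: 0.0757
gripper_force: 0.0
```

Request:
{"op": "send_rows", "data": {"motion": [1, 0, 0, 0.035, 0, 0, 0, 1, -0.036, 0.002, 0, 0, 0, 0, 1, -0.036, 0.002, 0, 0, 0, 0, 1, -0.036, 0.002, 0, 0, 0, 0, 1, -0.036, 0.002, 0, 0, 0, 0]}}

```text
t: 4.78
tool_pos: [0.5729, -0.0235, 0.287]
tcp_rot: [0.089, 3.139, 0.0]
contact_force: [-0.1, 0.3, 0.6]
finger_gap: 0.0854
gripper_force: 0.0
```

Request:
{"op": "send_rows", "data": {"motion": [1, -0.036, 0.002, 0, 0, 0, 0, 1, 0, 0, -0.035, 0, 0, 0, 1, 0, 0, -0.035, 0, 0, 0, 1, 0, 0, -0.035, 0, 0, 0, 1, 0, 0, -0.035, 0, 0, 0]}}

```text
t: 5.2
tool_pos: [0.5383, -0.0216, 0.1467]
tcp_rot: [0.089, 3.137, 0.0]
contact_force: [0.5, 0.2, 0.3]
finger_gap: 0.0852
gripper_force: 0.0
```

```bash
python3 - <<'E'
from h import *
st()
im=snapshot("scene");cv2.imwrite("pics/s3.png",cv2.resize(im[150:350,180:420,::-1],None,fx=3,fy=3))
E
```

```text
t 5.20 tcp [ 0.5383 -0.0216  0.1467] z [ 0.003  0.    -1.   ] yawy -3.3 F [0.5322 0.2362 0.3439] gap 0.0852 gf 0.0 q [-0.0402  0.3063 -0.1621  1.0994  0.0001  0.0168]
```

View pics/s3.png

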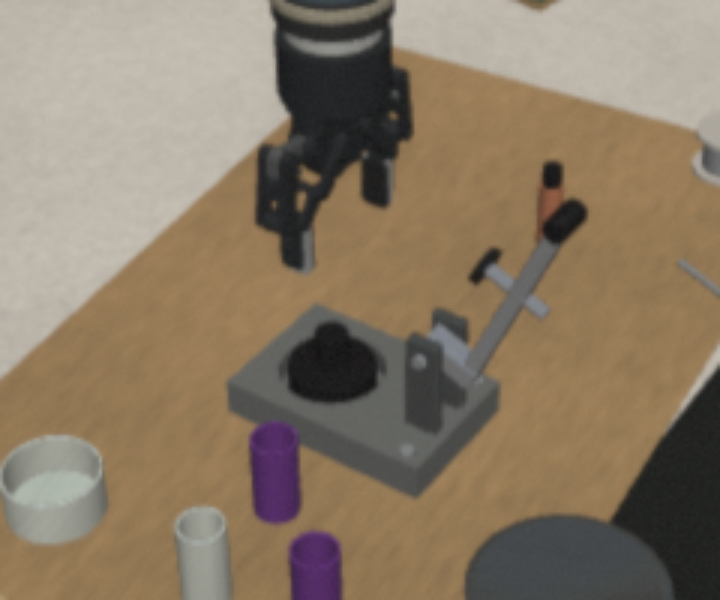

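The lever stays open and the knob is visible under the open gripper. I'll descend and grip the knob.

Request:
{"op": "send_rows", "data": {"motion": [1, -0.0055, -0.001, -0.03, 0, 0, 0, 1, 0, 0, -0.03, 0, 0, 0, 1, 0, 0, -0.025, 0, 0, 0, 1, 0, 0, -0.0165, 0, 0, 0, -1, 0, 0, 0, 0, 0, 0], "force": 40}}

```text
t: 5.67
tool_pos: [0.5314, -0.0226, 0.0434]
tcp_rot: [-0.089, -3.136, -0.0]
contact_force: [0.1, 0.0, -0.1]
finger_gap: 0.0754
gripper_force: 0.0
```

Request:
{"op": "send_rows", "data": {"motion": [-1, 0, 0, 0, 0, 0, 0, -1, 0, 0, 0, 0, 0, 0, -1, 0, 0, 0, 0, 0, 0, -1, 0, 0, 0, 0, 0, 0, -1, 0, 0, 0, 0, 0, 0]}}

```text
t: 6.08
tool_pos: [0.5343, -0.0228, 0.0467]
tcp_rot: [0.09, 3.138, 0.0]
contact_force: [-1.7, 0.1, 8.3]
finger_gap: 0.0244
gripper_force: 38.8
```

Request:
{"op": "send_rows", "data": {"motion": [-1, 0, 0, 0, 0, 0, 0, -1, 0, 0, 0.01, 0, 0, 0, -1, 0, 0, 0.015, 0, 0, 0, -1, 0, 0, 0.03, 0, 0, 0, -1, 0, 0, 0.035, 0, 0, 0]}}

```text
t: 6.5
tool_pos: [0.532, -0.0228, 0.1357]
tcp_rot: [-0.09, -3.137, 0.0]
contact_force: [0.3, -0.2, -0.7]
finger_gap: 0.0245
gripper_force: 39.4
```

Request:
{"op": "send_rows", "data": {"motion": [-1, 0, 0, 0.03, 0, 0, 0, -1, -0.005, -0.0355, 0, 0, 0, 0, -1, -0.005, -0.0355, 0, 0, 0, 0, -1, -0.005, -0.0355, 0, 0, 0, 0, -1, -0.005, -0.0355, 0, 0, 0, 0]}}

```text
t: 6.92
tool_pos: [0.5131, -0.1661, 0.1665]
tcp_rot: [0.088, 3.139, -0.001]
contact_force: [0.6, -0.9, -1.3]
finger_gap: 0.0248
gripper_force: 39.5
```

Request:
{"op": "send_rows", "data": {"motion": [-1, -0.005, -0.0355, 0, 0, 0, 0, -1, -0.005, -0.0355, 0, 0, 0, 0, -1, -0.005, -0.0355, 0, 0, 0, 0, -1, -0.005, -0.0355, 0, 0, 0, 0, -1, -0.005, -0.0355, 0, 0, 0, 0]}}

```text
t: 7.33
tool_pos: [0.4877, -0.3442, 0.1663]
tcp_rot: [0.09, 3.139, -0.001]
contact_force: [0.9, 0.6, -0.9]
finger_gap: 0.0242
gripper_force: 39.5
```

Request:
{"op": "send_rows", "data": {"motion": [-1, -0.005, -0.0355, 0, 0, 0, 0, -1, 0, 0, -0.035, 0, 0, 0, -1, 0, 0, -0.035, 0, 0, 0, -1, 0, 0, -0.025, 0, 0, 0, -1, 0, 0, -0.015, 0, 0, 0]}}

```text
t: 7.75
tool_pos: [0.4818, -0.3774, 0.0528]
tcp_rot: [-0.091, -3.138, -0.003]
contact_force: [-0.5, 1.5, 0.5]
finger_gap: 0.025
gripper_force: 39.7
```

```bash
python3 - <<'E'
from h import *
st()
im=snapshot("scene");cv2.imwrite("pics/s4.png",cv2.resize(im[240:440,70:310,::-1],None,fx=3,fy=3))
E
```

```text
t 7.75 tcp [ 0.4818 -0.3774  0.0528] z [-0.0025  0.0019 -1.    ] yawy -3.3 F [-0.4575  1.5015  0.5311] gap 0.0250 gf 39.7 q [-0.6644  0.5003 -0.111   0.9627 -0.0001 -0.6063]
```

View pics/s4.png

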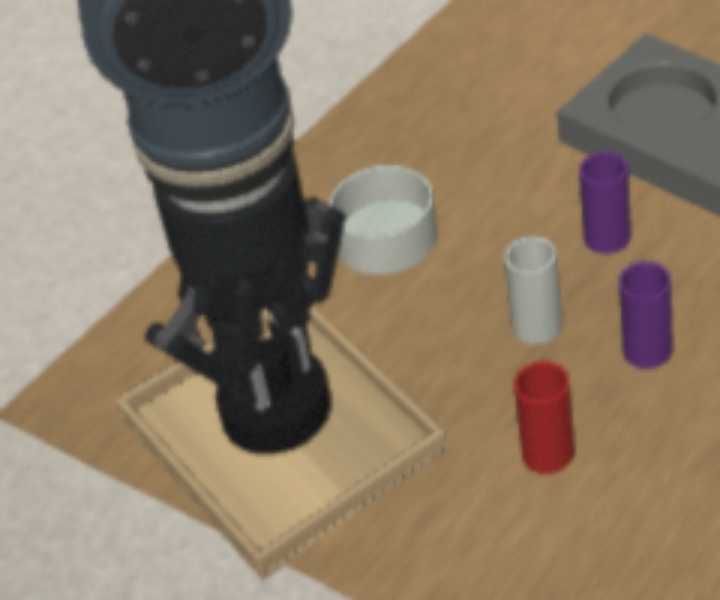

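Request:
{"op": "send_rows", "data": {"motion": [-1, 0, 0, -0.008, 0, 0, 0, -1, 0, 0, -0.0035, 0, 0, 0, 1, 0, 0, 0, 0, 0, 0, 1, 0, 0, 0, 0, 0, 0, 1, 0, 0, 0, 0, 0, 0]}}

```text
t: 8.22
tool_pos: [0.484, -0.3783, 0.0448]
tcp_rot: [0.09, 3.139, -0.002]
contact_force: [0.6, 0.2, 1.0]
finger_gap: 0.0603
gripper_force: 0.0
```

Request:
{"op": "send_rows", "data": {"motion": [1, 0, 0, 0.01, 0, 0, 0, 1, 0, 0, 0.03, 0, 0, 0, 1, 0, 0, 0.035, 0, 0, 0, 1, -0.03, 0, 0.025, 0, 0, 0, 1, -0.035, 0, 0, 0, 0, 0]}}

```text
t: 8.63
tool_pos: [0.4215, -0.3799, 0.1498]
tcp_rot: [0.086, 3.133, -0.01]
contact_force: [-0.7, -1.3, 0.3]
finger_gap: 0.085
gripper_force: 0.0
```

Request:
{"op": "send_rows", "data": {"motion": [1, -0.04, 0, 0, 0, 0, 0, 1, -0.03, 0, 0, 0, 0, 0, 1, 0, 0, 0, 0, 0, 0, 1, 0, 0, 0, 0, 0, 0, 1, 0, 0, 0, 0, 0, 0]}}

```text
t: 9.05
tool_pos: [0.3489, -0.3785, 0.1448]
tcp_rot: [0.091, 3.138, -0.003]
contact_force: [0.2, -0.5, 0.0]
finger_gap: 0.0853
gripper_force: 0.0
```

```bash
python3 - <<'E'
from h import *
st()
# tip height in s3: ray through the tip pixel at plane y
for p,y in (((180+300/3,150+268/3),-.0216-.05),((180+375/3,150+205/3),-.0216+.05)):
    for xo in (.527,.538,.549):
        f=lambda z:proj("scene",[xo,y,z])-p
        zs=np.linspace(.1,.2,201); e=[np.linalg.norm(f(z)) for z in zs]; print(xo,zs[np.argmin(e)]-.1467,min(e))
a=snapshot("top")[200:360,295:535,::-1]; b=snapshot("scene")[190:430,100:380,::-1]
cv2.imwrite("pics/t5.png",cv2.resize(a,None,fx=3.3333,fy=3.3333,interpolation=cv2.INTER_CUBIC))
cv2.imwrite("pics/s5.png",cv2.resize(b,None,fx=2.5,fy=2.5,interpolation=cv2.INTER_CUBIC))
E
```

```text
t 9.05 tcp [ 0.3489 -0.3785  0.1448] z [ 0.0018 -0.0017 -1.    ] yawy -3.3 F [ 0.1791 -0.5181  0.0142] gap 0.0853 gf 0.0 q [-0.8262  0.2695 -0.2208  1.0781  0.0001 -0.7684]
0.527 0.005300000000000027 5.852579349254086
0.538 0.009800000000000003 1.3484854235050527
0.549 0.014800000000000008 3.215498854705577
0.527 -0.003699999999999981 4.695190407536607
0.538 0.0008000000000000229 0.31243569914037117
0.549 0.0048000000000000265 4.1257065459590825
```

View pics/t5.png

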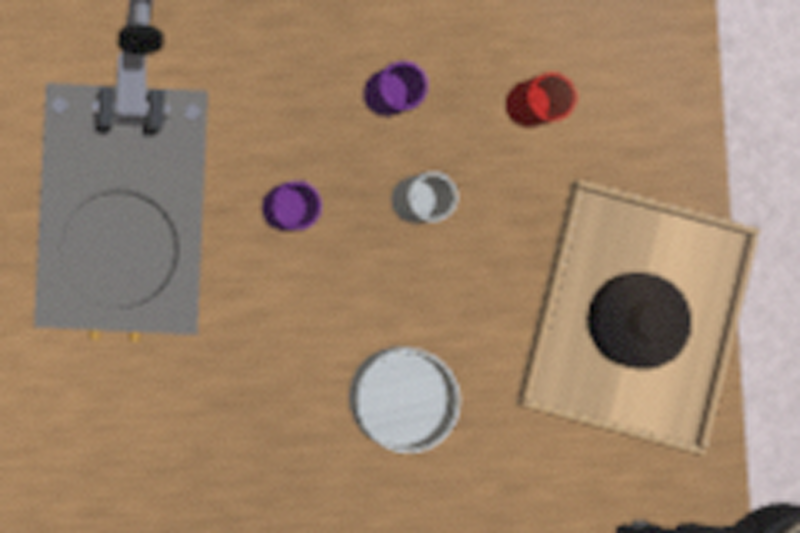

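The plug lies flat in the tray at t5 (638,320). The empty socket is centred near (120,249), and both cans are unmoved. I'll work out the displacement to can_a.

```bash
python3 - <<'E'
from h import *
T=lambda u,v:((u+.5)/3.3333-.5+295,(v+.5)/3.3333-.5+200)
S=lambda u,v:((u+.5)/2.5-.5+100,(v+.5)/2.5-.5+190)
print("can_a",at_z("top",T(407,400),.036),at_z("scene",S(244,294),.036))
print("can_d",at_z("top",T(434,196),.066),at_z("scene",S(369,337),.066))
print("sock",at_z("top",T(120,249),.03),"plug",at_z("top",T(638,320),.031))
print("trafo",at_z("top",(213.5,252.1),.076),at_z("scene",(363.7,204.8),.076))
E
```

```text
can_a [ 0.4281 -0.2139] [ 0.4307 -0.2152]
can_d [ 0.5638 -0.2284] [ 0.565  -0.2263]
sock [ 0.5304 -0.0225] plug [ 0.4802 -0.3728]
trafo [0.5798 0.2328] [0.5783 0.2355]
```

View pics/s5.png

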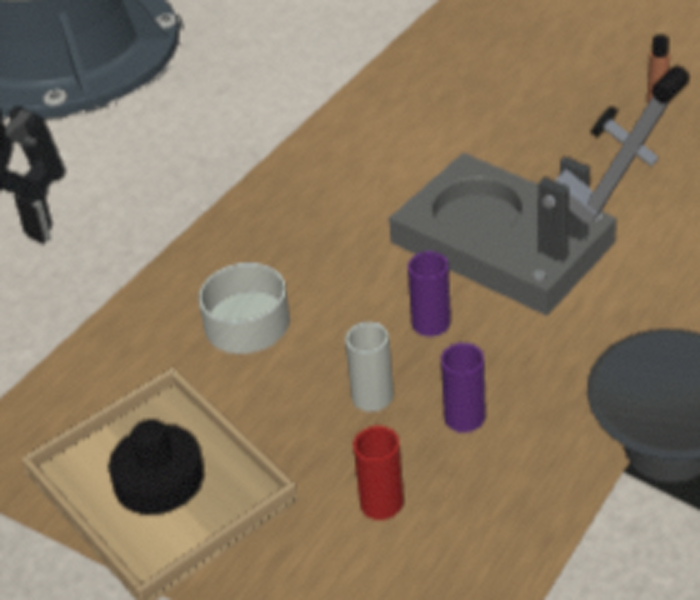

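Request:
{"op": "send_rows", "data": {"motion": [1, 0.0162, 0.0328, 0, 0, 0, 0, 1, 0.0162, 0.0328, 0, 0, 0, 0, 1, 0.0162, 0.0328, 0, 0, 0, 0, 1, 0.0162, 0.0328, 0, 0, 0, 0, 1, 0.0162, 0.0328, 0, 0, 0, 0], "force": 25}}

```text
t: 9.57
tool_pos: [0.4307, -0.212, 0.1434]
tcp_rot: [0.089, 3.14, -0.0]
contact_force: [0.5, 0.5, -0.4]
finger_gap: 0.0853
gripper_force: 0.0
```

Request:
{"op": "send_rows", "data": {"motion": [1, 0, 0, -0.035, 0, 0, 0, 1, 0, 0, -0.035, 0, 0, 0, 1, 0, 0, -0.02, 0, 0, 0, 1, 0, 0, -0.005, 0, 0, 0, 1, 0, 0, 0, 0, 0, 0]}}

```text
t: 9.98
tool_pos: [0.4291, -0.213, 0.0472]
tcp_rot: [-0.088, -3.138, -0.002]
contact_force: [0.3, -0.5, 0.1]
finger_gap: 0.0855
gripper_force: 0.0
```

```bash
python3 - <<'E'
from h import *
st()
b=snapshot("scene")[240:360,130:270,::-1]
cv2.imwrite("pics/s6.png",cv2.resize(b,None,fx=4,fy=4,interpolation=cv2.INTER_CUBIC))
E
```

```text
t 9.98 tcp [ 0.4291 -0.213   0.0472] z [-0.0028  0.0014 -1.    ] yawy -3.2 F [ 0.2643 -0.5251  0.1061] gap 0.0855 gf 0.0 q [-0.4608  0.3127 -0.4475  0.8137 -0.     -0.4047]
```

View pics/s6.png

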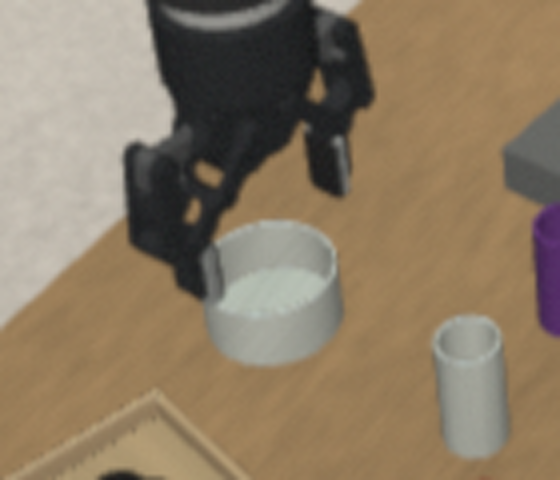

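The open fingers straddle can_a, with pads above the rim on both sides. I'll lower, grip and lift.

Request:
{"op": "send_rows", "data": {"motion": [1, 0, 0, -0.012, 0, 0, 0, 1, 0, 0, -0.012, 0, 0, 0, -1, 0, 0, 0, 0, 0, 0, -1, 0, 0, 0, 0, 0, 0, -1, 0, 0, 0, 0, 0, 0]}}

```text
t: 10.45
tool_pos: [0.4301, -0.2144, 0.0259]
tcp_rot: [0.09, 3.139, -0.001]
contact_force: [0.4, -0.1, -1.1]
finger_gap: 0.0693
gripper_force: 28.6
```

Request:
{"op": "send_rows", "data": {"motion": [-1, 0, 0, 0, 0, 0, 0, -1, 0, 0, 0, 0, 0, 0, -1, 0, 0, 0.01, 0, 0, 0, -1, 0, 0, 0.03, 0, 0, 0, -1, 0, 0, 0.035, 0, 0, 0]}}

```text
t: 10.87
tool_pos: [0.4279, -0.2132, 0.0993]
tcp_rot: [-0.09, -3.137, -0.002]
contact_force: [1.4, -0.2, 0.0]
finger_gap: 0.0693
gripper_force: 29.3
```

Request:
{"op": "send_rows", "data": {"motion": [-1, 0, 0, 0.035, 0, 0, 0, -1, 0, 0, 0.02, 0, 0, 0, -1, 0.0204, 0.032, 0, 0, 0, 0, -1, 0.0204, 0.032, 0, 0, 0, 0, -1, 0.0204, 0.032, 0, 0, 0, 0]}}

```text
t: 11.28
tool_pos: [0.4913, -0.1173, 0.1558]
tcp_rot: [0.094, 3.138, -0.001]
contact_force: [0.6, -1.1, -1.1]
finger_gap: 0.0694
gripper_force: 29.3
```

Request:
{"op": "send_rows", "data": {"motion": [-1, 0.0204, 0.032, 0, 0, 0, 0, -1, 0.0204, 0.032, 0, 0, 0, 0, -1, 0, 0.032, 0, 0, 0, 0, -1, 0, 0, -0.02, 0, 0, 0, -1, 0, 0, 0, 0, 0, 0]}}

```text
t: 11.7
tool_pos: [0.5303, -0.0201, 0.1325]
tcp_rot: [-0.085, -3.137, 0.0]
contact_force: [-0.5, -0.2, -1.1]
finger_gap: 0.0693
gripper_force: 29.3
```

```bash
python3 - <<'E'
from h import *
st()
a=snapshot("top")[200:360,295:455,::-1]; b=snapshot("scene")[180:340,200:360,::-1]
cv2.imwrite("pics/m7.png",cv2.resize(np.hstack([a,b]),None,fx=2.5,fy=2.5,interpolation=cv2.INTER_CUBIC))
E
```

```text
t 11.70 tcp [ 0.5303 -0.0201  0.1325] z [-0.0031  0.0001 -1.    ] yawy -3.1 F [-0.546  -0.2356 -1.1261] gap 0.0693 gf 29.3 q [-0.0378  0.3079 -0.199   1.0669 -0.0001  0.0162]
```

Request:
{"op": "send_rows", "data": {"motion": [-1, 0, 0, -0.035, 0, 0, 0, -1, 0, 0, -0.03, 0, 0, 0, -1, 0, 0, -0.01, 0, 0, 0, -1, 0, 0, -0.01, 0, 0, 0, -1, 0, 0, -0.005, 0, 0, 0]}}

```text
t: 12.22
tool_pos: [0.5314, -0.0226, 0.0445]
tcp_rot: [-0.092, -3.14, 0.0]
contact_force: [0.1, 0.7, -1.1]
finger_gap: 0.0692
gripper_force: 29.3
```

Request:
{"op": "send_rows", "data": {"motion": [-1, 0, 0, -0.004, 0, 0, 0, -1, 0, 0, -0.004, 0, 0, 0, -1, 0, 0, -0.002, 0, 0, 0, -1, 0, 0, 0, 0, 0, 0, -1, 0, 0, 0, 0, 0, 0]}}

```text
t: 12.63
tool_pos: [0.532, -0.0221, 0.0357]
tcp_rot: [0.09, 3.138, -0.001]
contact_force: [-1.4, -1.0, 5.3]
finger_gap: 0.0693
gripper_force: 29.8
```

Request:
{"op": "send_rows", "data": {"motion": [1, 0, 0, 0, 0, 0, 0, 1, 0, 0, 0, 0, 0, 0, 1, 0, 0, 0, 0, 0, 0, 1, 0, 0, 0.015, 0, 0, 0, 1, 0, 0, 0.035, 0, 0, 0]}}

```text
t: 13.05
tool_pos: [0.5286, -0.0217, 0.0815]
tcp_rot: [-0.09, -3.133, -0.0]
contact_force: [0.7, -0.2, 0.3]
finger_gap: 0.0854
gripper_force: 0.0
```

Request:
{"op": "send_rows", "data": {"motion": [1, 0, 0, 0.035, 0, 0, 0, 1, 0, 0, 0.035, 0, 0, 0, 0.4, 0.0055, -0.0342, 0, 0, 0, 0, 0.4, 0.0055, -0.0342, 0, 0, 0, 0, 0.4, 0.0055, -0.0342, 0, 0, 0, 0]}}

```text
t: 13.47
tool_pos: [0.5485, -0.1253, 0.1556]
tcp_rot: [0.087, 3.138, -0.001]
contact_force: [0.5, 0.2, -0.5]
finger_gap: 0.0596
gripper_force: 0.0
```

Request:
{"op": "send_rows", "data": {"motion": [0.4, 0.0055, -0.0342, 0, 0, 0, 0, 0.4, 0.0055, -0.0342, 0, 0, 0, 0, 0.4, 0.0055, -0.0342, 0, 0, 0, 0, 0.4, 0, 0, 0, 0, 0, 0, 0.4, 0, 0, 0, 0, 0, 0]}}

```text
t: 13.88
tool_pos: [0.5642, -0.2288, 0.1539]
tcp_rot: [-0.094, -3.14, -0.0]
contact_force: [0.0, 0.5, -0.1]
finger_gap: 0.0597
gripper_force: 0.0
```

```bash
python3 - <<'E'
from h import *
st()
a=snapshot("top")[200:360,295:455,::-1]; b=snapshot("scene")[200:360,200:360,::-1]
cv2.imwrite("pics/m8.png",cv2.resize(np.hstack([a,b]),None,fx=2.5,fy=2.5,interpolation=cv2.INTER_CUBIC))
E
```

```text
t 13.88 tcp [ 0.5642 -0.2288  0.1539] z [-0.0005  0.0001 -1.    ] yawy -3.4 F [ 0.0461  0.4867 -0.1174] gap 0.0597 gf 0.0 q [-0.3853  0.4187  0.0314  1.1839 -0.     -0.3252]
```

View pics/m8.png

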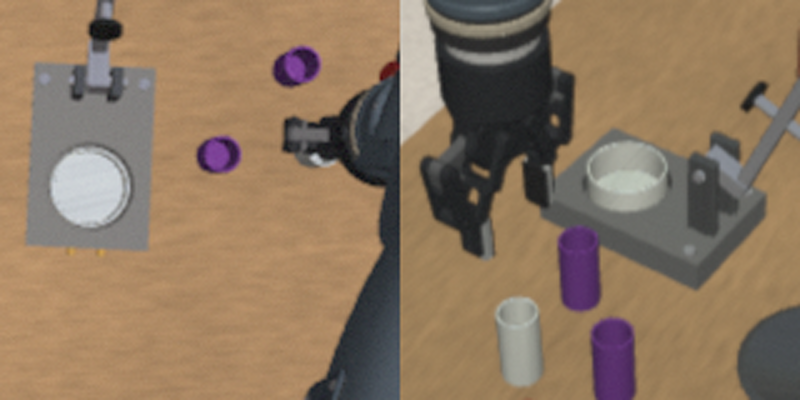

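can_a sits upright in the socket at m8 left (90,187), right (626,172). can_d stands below the gripper at right (520,310). I'll lower and grip it.

Request:
{"op": "send_rows", "data": {"motion": [0.4, 0, 0, -0.035, 0, 0, 0, 0.4, 0, 0, -0.035, 0, 0, 0, 0.4, 0, 0, -0.02, 0, 0, 0, 0.4, 0, 0, -0.019, 0, 0, 0, -1, 0, 0, 0, 0, 0, 0]}}

```text
t: 14.4
tool_pos: [0.5619, -0.2246, 0.042]
tcp_rot: [-0.087, -3.135, -0.003]
contact_force: [-0.0, 0.6, 0.6]
finger_gap: 0.049
gripper_force: 0.0
```

Request:
{"op": "send_rows", "data": {"motion": [-1, 0, 0, 0, 0, 0, 0, -1, 0, 0, 0, 0, 0, 0, -1, 0, 0, 0, 0, 0, 0, -1, 0, 0, 0.01, 0, 0, 0, -1, 0, 0, 0.02, 0, 0, 0]}}

```text
t: 14.82
tool_pos: [0.5634, -0.2266, 0.0753]
tcp_rot: [-0.09, -3.138, -0.001]
contact_force: [1.0, -1.0, -1.7]
finger_gap: 0.0316
gripper_force: 29.8
```

Request:
{"op": "send_rows", "data": {"motion": [-1, 0, 0, 0.035, 0, 0, 0, -1, 0, 0, 0.035, 0, 0, 0, -1, -0.0055, 0.0342, 0.015, 0, 0, 0, -1, -0.0055, 0.0342, 0, 0, 0, 0, -1, -0.0055, 0.0342, 0, 0, 0, 0]}}

```text
t: 15.23
tool_pos: [0.5486, -0.1241, 0.1637]
tcp_rot: [0.093, 3.135, -0.001]
contact_force: [0.8, -0.2, -1.6]
finger_gap: 0.0313
gripper_force: 29.9
```

Request:
{"op": "send_rows", "data": {"motion": [-1, -0.0055, 0.0342, 0, 0, 0, 0, -1, -0.0055, 0.0342, 0, 0, 0, 0, -1, -0.0055, 0.0342, 0, 0, 0, 0, -1, 0, 0, 0, 0, 0, 0, -1, 0, 0, -0.025, 0, 0, 0]}}

```text
t: 15.65
tool_pos: [0.5341, -0.0201, 0.1409]
tcp_rot: [0.085, 3.131, -0.0]
contact_force: [0.7, -0.1, -0.3]
finger_gap: 0.0314
gripper_force: 29.9
```

Request:
{"op": "send_rows", "data": {"motion": [-1, 0, 0, -0.03, 0, 0, 0, -1, 0, 0, -0.03, 0, 0, 0, -1, 0, 0, -0.009, 0, 0, 0, -1, 0, 0, -0.004, 0, 0, 0, -1, 0, 0, 0, 0, 0, 0]}}

```text
t: 16.07
tool_pos: [0.5316, -0.0221, 0.0632]
tcp_rot: [0.09, 3.14, -0.0]
contact_force: [-1.1, -0.5, -0.2]
finger_gap: 0.0309
gripper_force: 29.8
```

Request:
{"op": "send_rows", "data": {"motion": [-1, 0, 0, -0.002, 0, 0, 0, -1, 0, 0, -0.0015, 0, 0, 0, -1, 0, 0, 0, 0, 0, 0, -1, 0, 0, 0, 0, 0, 0, -1, 0, 0, 0, 0, 0, 0]}}

```text
t: 16.48
tool_pos: [0.532, -0.022, 0.0599]
tcp_rot: [0.09, 3.139, -0.0]
contact_force: [-0.0, -0.9, 4.0]
finger_gap: 0.0314
gripper_force: 30.1
```

Request:
{"op": "send_rows", "data": {"motion": [0.4, 0, 0, 0, 0, 0, 0, 0.4, 0, 0, 0, 0, 0, 0, 0.4, 0, 0, 0, 0, 0, 0, 0.4, 0, 0, 0.02, 0, 0, 0, 0.4, 0, 0, 0.035, 0, 0, 0]}}

```text
t: 16.9
tool_pos: [0.5287, -0.0217, 0.1114]
tcp_rot: [-0.09, -3.133, -0.0]
contact_force: [0.6, 0.1, -0.8]
finger_gap: 0.0596
gripper_force: 0.0
```

Request:
{"op": "send_rows", "data": {"motion": [0.4, 0, 0, 0.035, 0, 0, 0, 0.4, 0, 0, 0.015, 0, 0, 0, 0, 0.0068, 0.0364, 0, 0, 0, 0, 0, 0.0068, 0.0364, 0, 0, 0, 0, 0, 0.0068, 0.0364, 0, 0, 0, 0]}}

```text
t: 17.32
tool_pos: [0.552, 0.0881, 0.1646]
tcp_rot: [0.093, 3.139, 0.0]
contact_force: [0.7, 0.0, -0.3]
finger_gap: 0.0423
gripper_force: 0.0
```

Request:
{"op": "send_rows", "data": {"motion": [0, 0.0068, 0.0364, 0, 0, 0, 0, 0, 0.0068, 0.0364, 0, 0, 0, 0, 0, 0.0068, 0.0364, 0, 0, 0, 0, 0, 0.0068, 0.0364, 0, 0, 0, 0, 0, 0, 0, 0, 0, 0, 0]}}

```text
t: 17.73
tool_pos: [0.5796, 0.2389, 0.1632]
tcp_rot: [0.083, 3.14, 0.003]
contact_force: [-0.7, -0.1, -0.1]
finger_gap: 0.0427
gripper_force: 0.0
```

```bash
python3 - <<'E'
from h import *
st()
a=snapshot("top")[243:303,301:361,::-1]; b=snapshot("scene")[180:240,320:380,::-1]; c=snapshot("scene")[220:280,260:320,::-1]
cv2.imwrite("pics/m9.png",np.hstack([cv2.resize(i,(260,260),interpolation=cv2.INTER_CUBIC) for i in(a,b,c)]))
E
```

```text
t 17.73 tcp [0.5796 0.2389 0.1632] z [ 0.0005  0.0019 -1.    ] yawy -3.0 F [-0.7201 -0.1119 -0.077 ] gap 0.0427 gf 0.0 q [0.3902 0.4429 0.0953 1.222  0.0016 0.443 ]
```

View pics/m9.png

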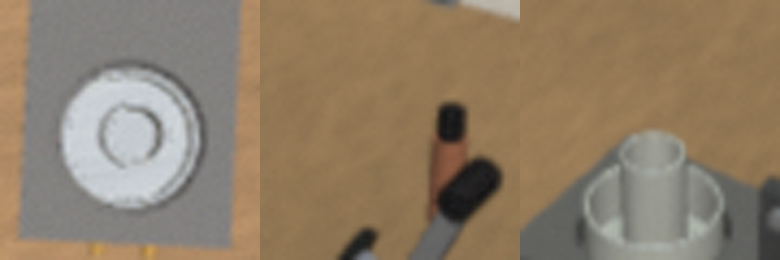

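The nest shows can_d inside can_a, with its rim at top px about (331.1,274.0) and scene (290.1,254.2). The transformer is unmoved at scene (364.5,205).

```bash
python3 - <<'E'
from h import *
print("d nest",at_z("top",(331.1,274.0),.080),at_z("scene",(290.1,254.2),.080),tri((331.1,274.0),(290.1,254.2)))
import glob
a=cv2.imread("pics/top0.png")[240:268,200:230].astype(int); m=(a.max(2)<75)
n=cv2.connectedComponentsWithStats(m.astype(np.uint8)); i=1+np.argmax(n[2][1:,4]); p=n[3][i]+[200,240]; print("neck",p,n[2][i],at_z("top",p,.076))
b=cv2.imread("pics/scene0.png")[195:240,350:380].astype(int); m=(b.max(2)<75); n=cv2.connectedComponentsWithStats(m.astype(np.uint8)); i=1+np.argmax(n[2][1:,4]);p=n[3][i]+[350,195]; print("neck mid",p,n[2][i],at_z("scene",p,.067))
st()
E
```

```text
d nest [ 0.5309 -0.0212] [ 0.5304 -0.0202] [ 0.5309 -0.0211  0.0809]
neck [213.6591 252.3409] [10  9  8  7 44] [0.5793 0.2324]
neck mid [363.5 208. ] [11  9  6  9 50] [0.5785 0.2351]
t 17.88 tcp [0.5784 0.2332 0.1634] z [-0.0011 -0.0008 -1.    ] yawy -3.2 F [-0.2305 -0.019   0.3262] gap 0.0428 gf 0.0 q [ 0.3834  0.4392  0.0898  1.2227 -0.0003  0.4394]
```

Request:
{"op": "send_rows", "data": {"motion": [0, 0, 0, -0.035, 0, 0, 0, 0, 0, 0, -0.03, 0, 0, 0, 0, 0, 0, -0.02, 0, 0, 0, 0, 0, 0, -0.0064, 0, 0, 0, -1, 0, 0, 0, 0, 0, 0]}}

```text
t: 18.3
tool_pos: [0.5777, 0.2312, 0.0711]
tcp_rot: [-0.092, -3.137, 0.003]
contact_force: [-0.7, 0.4, 0.5]
finger_gap: 0.0317
gripper_force: 0.0
```

Request:
{"op": "send_rows", "data": {"motion": [-1, 0, 0, 0, 0, 0, 0, -1, 0, 0, 0, 0, 0, 0, -1, 0, 0, 0, 0, 0, 0, -1, 0, 0, 0.01, 0, 0, 0, -1, 0, 0, 0.02, 0, 0, 0]}}

```text
t: 18.72
tool_pos: [0.5778, 0.2325, 0.1021]
tcp_rot: [-0.09, -3.138, 0.002]
contact_force: [-0.2, -1.6, -0.8]
finger_gap: 0.0153
gripper_force: 24.4
```

Request:
{"op": "send_rows", "data": {"motion": [-1, 0, 0, 0.035, 0, 0, 0, -1, 0, 0, 0.035, 0, 0, 0, -1, 0, 0, 0.01, 0, 0, 0, -1, 0, 0, 0, 0, 0, 0, -1, 0, 0, 0, 0, 0, 0]}}

```text
t: 19.13
tool_pos: [0.5791, 0.2331, 0.1833]
tcp_rot: [0.09, 3.139, 0.001]
contact_force: [0.4, -0.6, -1.9]
finger_gap: 0.0155
gripper_force: 24.5
```

```bash
python3 - <<'E'
from h import *
st()
# copper body of the held transformer in the scene picture
b=snapshot("scene"); hsv=cv2.cvtColor(b,cv2.COLOR_RGB2HSV); 
i0=cv2.cvtColor(cv2.imread("pics/scene0.png"),cv2.COLOR_BGR2HSV); print("copper hsv",i0[222,363], "wood",i0[222,350])
m=((hsv[...,0]<12)&(hsv[...,1]>100)&(hsv[...,2]>90)).astype(np.uint8); m[:100]=0
n=cv2.connectedComponentsWithStats(m)
for k in range(1,n[0]):
    if n[2][k,4]>25: print(n[2][k],n[3][k])
t=ctrl.state()["tool_pos"]
print("expect body",proj("scene",[.5788,.2326,.182-.072+.029]),proj("scene",[.5788,.2326,.11]),proj("scene",[.5788,.2326,.168]))
E
```

```text
t 19.13 tcp [0.5791 0.2331 0.1833] z [ 0.0016  0.0006 -1.    ] yawy -3.3 F [ 0.4343 -0.6486 -1.8909] gap 0.0155 gf 24.5 q [ 0.3826  0.4288  0.1249  1.2652 -0.0001  0.4398]
copper hsv [ 10 136 137] wood [ 17 110 139]
[361 173   9  22 156] [365.2756 183.6474]
[241 360  21  38 653] [251.1011 378.2726]
expect body [364.7707 183.1726] [364.1    193.5753] [365.4588 172.4992]
```

Request:
{"op": "send_rows", "data": {"motion": [-1, -0.0069, -0.0364, 0, 0, 0, 0, -1, -0.0069, -0.0364, 0, 0, 0, 0, -1, -0.0069, -0.0364, 0, 0, 0, 0, -1, -0.0069, -0.0364, 0, 0, 0, 0, -1, -0.0069, -0.0364, 0, 0, 0, 0]}}

```text
t: 19.6
tool_pos: [0.5426, 0.0494, 0.1806]
tcp_rot: [-0.089, -3.137, 0.001]
contact_force: [0.7, -0.5, -1.5]
finger_gap: 0.0151
gripper_force: 24.6
```

Request:
{"op": "send_rows", "data": {"motion": [-1, -0.0069, -0.0364, 0, 0, 0, 0, -1, -0.0069, -0.0364, 0, 0, 0, 0, -1, 0, 0, 0, 0, 0, 0, -1, 0, 0, 0, 0, 0, 0, -1, 0, 0, -0.02, 0, 0, 0]}}

```text
t: 20.02
tool_pos: [0.5319, -0.022, 0.1641]
tcp_rot: [0.092, 3.137, 0.0]
contact_force: [0.8, -0.0, -1.1]
finger_gap: 0.015
gripper_force: 24.7
```

Request:
{"op": "send_rows", "data": {"motion": [-1, 0, 0, -0.005, 0, 0, 0, -1, 0, 0, -0.005, 0, 0, 0, -1, 0, 0, -0.004, 0, 0, 0, -1, 0, 0, -0.004, 0, 0, 0, -1, 0, 0, 0, 0, 0, 0]}}

```text
t: 20.43
tool_pos: [0.5301, -0.0211, 0.1436]
tcp_rot: [-0.088, -3.139, 0.0]
contact_force: [0.5, -0.4, -0.9]
finger_gap: 0.0154
gripper_force: 25.5
```

```bash
python3 - <<'E'
from h import *
st()
b=snapshot("scene"); hsv=cv2.cvtColor(b,cv2.COLOR_RGB2HSV); 
m=((hsv[...,0]<12)&(hsv[...,1]>100)&(hsv[...,2]>90)).astype(np.uint8); m[:100]=0
n=cv2.connectedComponentsWithStats(m)
for k in range(1,n[0]):
    if n[2][k,4]>25: print(n[2][k],n[3][k])
for z in (.080,.130): print(proj("scene",[.5305,-.022,z]))
E
```

```text
t 20.43 tcp [ 0.5301 -0.0211  0.1436] z [-0.0018 -0.0001 -1.    ] yawy -3.2 F [ 0.4672 -0.4189 -0.8705] gap 0.0154 gf 25.5 q [-0.0398  0.2987 -0.1818  1.0921 -0.0002  0.0164]
[285 237   9  19 144] [289.4514 246.2083]
[241 360  21  38 658] [251.1261 378.3131]
[289.7035 254.679 ]
[289.151  236.0465]
```

Request:
{"op": "send_rows", "data": {"motion": [-1, 0, 0, -0.01, 0, 0, 0, -1, 0, 0, -0.012, 0, 0, 0, -1, 0, 0, -0.012, 0, 0, 0, -1, 0, 0, -0.01, 0, 0, 0, -1, 0, 0, 0, 0, 0, 0]}}

```text
t: 20.9
tool_pos: [0.5295, -0.0218, 0.0985]
tcp_rot: [-0.09, -3.138, 0.0]
contact_force: [-0.7, 0.0, -1.2]
finger_gap: 0.0151
gripper_force: 25.4
```

Request:
{"op": "send_rows", "data": {"motion": [-1, 0, 0, -0.004, 0, 0, 0, -1, 0, 0, -0.003, 0, 0, 0, -1, 0, 0, -0.002, 0, 0, 0, -1, 0, 0, -0.001, 0, 0, 0, -1, 0, 0, 0, 0, 0, 0]}}

```text
t: 21.32
tool_pos: [0.5316, -0.0219, 0.0917]
tcp_rot: [0.09, 3.138, -0.0]
contact_force: [-0.1, -0.1, 6.0]
finger_gap: 0.0154
gripper_force: 26.1
```

Request:
{"op": "send_rows", "data": {"motion": [0, 0, 0, 0, 0, 0, 0, 0, 0, 0, 0, 0, 0, 0, 0, 0, 0, 0.01, 0, 0, 0, 0, 0, 0, 0.035, 0, 0, 0, 0.5, 0, 0, 0.035, 0, 0, 0]}}

```text
t: 21.73
tool_pos: [0.5293, -0.0218, 0.171]
tcp_rot: [-0.09, -3.137, 0.0]
contact_force: [1.6, 0.4, 1.1]
finger_gap: 0.0534
gripper_force: 0.0
```

Request:
{"op": "send_rows", "data": {"motion": [1, 0, 0, 0.035, 0, 0, 0, 1, 0, 0, 0.035, 0, 0, 0, 1, 0, 0, 0.035, 0, 0, 0, 1, 0, 0, 0.015, 0, 0, 0, 1, 0, 0, 0, 0, 0, 0]}}

```text
t: 22.15
tool_pos: [0.5319, -0.0219, 0.2955]
tcp_rot: [0.09, 3.133, -0.0]
contact_force: [-0.3, -0.1, -0.5]
finger_gap: 0.0857
gripper_force: 0.0
```

```bash
python3 - <<'E'
from h import *
st()
b=snapshot("scene"); hsv=cv2.cvtColor(b,cv2.COLOR_RGB2HSV); 
m=((hsv[...,0]<12)&(hsv[...,1]>100)&(hsv[...,2]>90)).astype(np.uint8); m[:100]=0
n=cv2.connectedComponentsWithStats(m)
for k in range(1,n[0]):
    if n[2][k,4]>4: print("red",n[2][k],n[3][k])
d=(b.max(2)<60).astype(np.uint8); d[:170]=0; d[300:]=0; d[:,:250]=0; d[:,420:]=0
n=cv2.connectedComponentsWithStats(d)
for k in range(1,n[0]):
    if n[2][k,4]>15: print("dark",n[2][k],n[3][k])
print("neck expect",proj("scene",[.5305,-.022,.094]),proj("scene",[.5305,-.022,.080]),"grip",proj("scene",[.7150,-.032,.233]))
E
```

```text
t 22.15 tcp [ 0.5319 -0.0219  0.2955] z [ 0.0071 -0.0004 -1.    ] yawy -3.3 F [-0.3047 -0.1053 -0.4513] gap 0.0857 gf 0.0 q [-0.0412  0.234   0.1235  1.4532 -0.0001  0.0161]
red [289 255   5   2   5] [291.  255.6]
red [241 360  21  38 651] [251.106  378.3487]
dark [268 170   7   5  26] [271.3846 171.4615]
dark [361 217  14  14 119] [367.5798 223.5378]
dark [337 233   9  11  38] [341.     238.1053]
dark [286 247   7   9  55] [289.     250.7455]
dark [316 268   9  24 115] [320.2957 281.5478]
dark [326 268   6  17  43] [327.7209 278.3488]
dark [399 273  21  27 296] [412.277  290.3851]
neck expect [289.5515 249.5538] [289.7035 254.679 ] grip [369.1833 225.1527]
```

Request:
{"op": "send_rows", "data": {"motion": [1, 0.0361, -0.0021, 0, 0, 0, 0, 1, 0.0361, -0.0021, 0, 0, 0, 0, 1, 0.0361, -0.0021, 0, 0, 0, 0, 1, 0.0361, -0.0021, 0, 0, 0, 0, 1, 0.0361, -0.0021, 0, 0, 0, 0]}}

```text
t: 22.62
tool_pos: [0.712, -0.0324, 0.2893]
tcp_rot: [-0.09, -3.139, 0.0]
contact_force: [1.2, 0.1, 1.0]
finger_gap: 0.0854
gripper_force: 0.0
```

Request:
{"op": "send_rows", "data": {"motion": [1, 0, 0, -0.03, 0, 0, 0, 1, 0, 0, -0.02, 0, 0, 0, 1, 0, 0, -0.013, 0, 0, 0, -1, 0, 0, 0, 0, 0, 0, -1, 0, 0, 0, 0, 0, 0]}}

```text
t: 23.03
tool_pos: [0.7102, -0.0323, 0.2261]
tcp_rot: [-0.09, -3.137, 0.0]
contact_force: [-0.3, -1.0, 0.1]
finger_gap: 0.0635
gripper_force: 0.0
```

Request:
{"op": "send_rows", "data": {"motion": [-1, 0, 0, 0, 0, 0, 0, -1, 0, 0, 0, 0, 0, 0, -1, 0, 0, 0, 0, 0, 0, -1, 0, 0, 0, 0, 0, 0, -1, 0, 0, 0, 0, 0, 0]}}

```text
t: 23.45
tool_pos: [0.7117, -0.0324, 0.229]
tcp_rot: [0.09, 3.138, -0.0]
contact_force: [1.3, 0.2, 4.0]
finger_gap: 0.0291
gripper_force: 29.6
```

Request:
{"op": "send_rows", "data": {"motion": [-1, -0.017, 0.001, 0.0092, 0, 0, 0, -1, -0.0179, 0.001, 0.0072, 0, 0, 0, -1, -0.0186, 0.001, 0.0051, 0, 0, 0, -1, -0.0191, 0.001, 0.0029, 0, 0, 0, -1, -0.0193, 0.001, 0.0007, 0, 0, 0]}}

```text
t: 23.87
tool_pos: [0.6199, -0.0274, 0.2546]
tcp_rot: [0.09, 3.135, -0.0]
contact_force: [3.7, -0.0, 3.5]
finger_gap: 0.0292
gripper_force: 30.0
```

Request:
{"op": "send_rows", "data": {"motion": [-1, -0.0193, 0.001, -0.0015, 0, 0, 0, -1, -0.019, 0.001, -0.0037, 0, 0, 0, -1, -0.0184, 0.001, -0.0058, 0, 0, 0, -1, -0.0176, 0.001, -0.0079, 0, 0, 0, -1, -0.0166, 0.001, -0.0099, 0, 0, 0]}}

```text
t: 24.28
tool_pos: [0.528, -0.0224, 0.226]
tcp_rot: [0.09, 3.136, -0.0]
contact_force: [-1.9, -0.7, 8.8]
finger_gap: 0.0297
gripper_force: 33.4
```

Request:
{"op": "send_rows", "data": {"motion": [-1, -0.0153, 0.0009, -0.0117, 0, 0, 0, -1, -0.0139, 0.0008, -0.0134, 0, 0, 0, -1, -0.0122, 0.0007, -0.0149, 0, 0, 0, -1, -0.0105, 0.0006, -0.0162, 0, 0, 0, -1, -0.0085, 0.0005, -0.0173, 0, 0, 0]}}

```text
t: 24.7
tool_pos: [0.4659, -0.019, 0.1507]
tcp_rot: [-0.09, -3.14, 0.001]
contact_force: [-3.2, -2.6, 5.1]
finger_gap: 0.0295
gripper_force: 40.7
```

Request:
{"op": "send_rows", "data": {"motion": [-1, -0.0036, 0, -0.0088, 0, 0, 0, -1, -0.0026, 0, -0.0086, 0, 0, 0, -1, -0.0024, 0, -0.009, 0, 0, 0, -1, -0.0015, 0, -0.007, 0, 0, 0, -1, 0, 0, 0, 0, 0, 0]}}

```text
t: 25.12
tool_pos: [0.4554, -0.0186, 0.1158]
tcp_rot: [-0.09, -3.136, -0.001]
contact_force: [-7.7, 1.9, 2.3]
finger_gap: 0.0296
gripper_force: 42.6
```

Request:
{"op": "send_rows", "data": {"motion": [-1, -0.001, 0, -0.002, 0, 0, 0, -1, 0, 0, -0.002, 0, 0, 0, -1, 0, 0, 0, 0, 0, 0, -1, 0, 0, 0, 0, 0, 0, -1, 0, 0, 0, 0, 0, 0]}}

```text
t: 25.53
tool_pos: [0.4549, -0.0185, 0.1127]
tcp_rot: [-0.089, -3.137, -0.001]
contact_force: [-7.9, 1.1, 2.4]
finger_gap: 0.0294
gripper_force: 42.7
```

```bash
python3 - <<'E'
from h import *
st()
b=snapshot("scene"); cv2.imwrite("pics/s10.png",b[:,:,::-1])
h=np.array([.6218,-.0271,.094]);y=np.radians(-3.2)
for c in(0,.04,.08): 
    X=lambda a,bb:h+np.array([-(a*np.cos(c)-bb*np.sin(c))*np.cos(y),-(a*np.cos(c)-bb*np.sin(c))*np.sin(y),a*np.sin(c)+bb*np.cos(c)])
    print(c,proj("scene",X(.12,.036)),proj("scene",X(.03,.036)),proj("scene",X(.165,.03)))
E
```

```text
t 25.53 tcp [ 0.4549 -0.0185  0.1127] z [-0.0036  0.0007 -1.    ] yawy -3.3 F [-7.8775  1.1064  2.4139] gap 0.0294 gf 42.7 q [-0.0411  0.2058 -0.4003  0.9683  0.0005  0.0159]
0 [278.1421 231.4893] [313.5898 246.158 ] [261.3678 226.7491]
0.04 [278.6505 229.9126] [314.1861 245.9531] [261.7    224.4739]
0.08 [279.2357 228.3818] [314.8023 245.7783] [262.1335 222.2445]
```

Request:
{"op": "send_rows", "data": {"motion": [-1, -0.001, 0, -0.002, 0, 0, 0, -1, 0, 0, -0.001, 0, 0, 0, -1, 0, 0, 0, 0, 0, 0, -1, 0, 0, 0, 0, 0, 0, -1, 0, 0, 0, 0, 0, 0]}}

```text
t: 26.0
tool_pos: [0.4543, -0.0185, 0.1099]
tcp_rot: [-0.089, -3.138, -0.001]
contact_force: [-6.8, 2.0, 1.7]
finger_gap: 0.0294
gripper_force: 42.8
```

Request:
{"op": "send_rows", "data": {"motion": [-1, 0, 0, -0.002, 0, 0, 0, -1, 0, 0, -0.001, 0, 0, 0, -1, 0, 0, 0, 0, 0, 0, -1, 0, 0, 0, 0, 0, 0, -1, 0, 0, 0, 0, 0, 0]}}

```text
t: 26.42
tool_pos: [0.4539, -0.0185, 0.1067]
tcp_rot: [-0.089, -3.137, -0.001]
contact_force: [-8.2, 1.3, 1.8]
finger_gap: 0.0295
gripper_force: 42.8
```

```bash
python3 - <<'E'
from h import *
b=snapshot("scene"); cv2.imwrite("pics/s11.png",b[:,:,::-1])
h=np.array([.6218,-.0271,.094]);y=np.radians(-3.2)
def X(c,a,bb): return h+np.array([-(a*np.cos(c)-bb*np.sin(c))*np.cos(y),-(a*np.cos(c)-bb*np.sin(c))*np.sin(y),a*np.sin(c)+bb*np.cos(c)])
for n in("scene0","s10","s11"):
    im=cv2.imread(f"pics/{n}.png").astype(int)
    out=[]
    for c in (282,288,294,300,306):
        col=im[205:262,c]; m=(col[:,0]>col[:,2]-8)&(col.max(1)>85); r=np.where(m)[0]+205; out.append((c,r.tolist()))
    print(n,out)
for c in(-.03,0,.03,.06,.22): 
    P1=[proj("scene",X(c,a,.03)) for a in np.linspace(.03,.14,40)]; P1=np.array(P1); o=np.argsort(P1[:,0])
    print(c,np.interp([282,288,294,300,306],P1[o,0],P1[o,1]))
E
```

```text
scene0 [(282, [222, 223, 224, 225, 226, 227, 228, 229, 254, 255, 256, 257, 258, 259, 260, 261]), (288, [226, 227, 228, 229, 230, 231, 232, 233, 253, 254, 255, 256]), (294, [224, 225, 226, 227, 228, 229, 230, 231, 232, 233, 234, 235, 236, 237, 256, 257]), (300, [233, 234, 235, 236, 237, 238, 239, 240, 258, 259, 260, 261]), (306, [237, 238, 239, 240, 241, 242, 243, 244, 261])]
s10 [(282, [230, 231, 232, 233, 234, 235, 236, 254, 255, 256, 257, 258, 259, 260, 261]), (288, [230, 231, 232, 233, 234, 235, 236, 237, 238, 239, 240, 241, 242, 243, 244, 245, 246, 247]), (294, [235, 236, 237, 238, 239, 240, 241, 242, 260]), (300, [238, 239, 240, 241, 242, 243, 244, 258, 259, 260]), (306, [241, 242, 243, 244, 245, 246, 247, 261])]
s11 [(282, [232, 233, 234, 235, 236, 237, 238, 255, 256, 257, 258, 259, 260, 261]), (288, [229, 230, 231, 232, 233, 234, 235, 236, 237, 238, 239, 240, 241, 242, 243, 244, 245, 246, 247]), (294, [237, 238, 239, 240, 241, 242, 243]), (300, [239, 240, 241, 242, 243, 244, 245, 258, 259, 260, 261]), (306, [241, 242, 243, 244, 245, 246, 247, 248, 261])]
-0.03 [236.5541 238.8805 241.2069 243.5334 245.8598]
0 [235.3281 237.8229 240.3177 242.8126 245.3074]
0.03 [234.0907 236.7541 239.4174 242.0808 244.7442]
0.06 [232.8397 235.672  238.5043 241.3367 244.169 ]
0.22 [225.8335 229.5876 233.3417 237.0958 240.8499]
```

The lever is now level to within about 0.02 rad. I'll press a little further to feel the stop.

Request:
{"op": "send_rows", "data": {"motion": [-1, 0, 0, -0.0015, 0, 0, 0, -1, 0, 0, -0.0015, 0, 0, 0, -1, 0, 0, 0, 0, 0, 0, -1, 0, 0, 0, 0, 0, 0, -1, 0, 0, 0, 0, 0, 0]}}

```text
t: 26.88
tool_pos: [0.4539, -0.0186, 0.1052]
tcp_rot: [-0.09, -3.138, -0.001]
contact_force: [-14.3, 2.1, 24.0]
finger_gap: 0.0297
gripper_force: 45.2
```

Request:
{"op": "send_rows", "data": {"motion": [-1, 0, 0, -0.0015, 0, 0, 0, -1, 0, 0, -0.001, 0, 0, 0, -1, 0, 0, 0, 0, 0, 0, -1, 0, 0, 0, 0, 0, 0, -1, 0, 0, 0, 0, 0, 0]}}

```text
t: 27.3
tool_pos: [0.4542, -0.0185, 0.1043]
tcp_rot: [-0.089, -3.14, -0.001]
contact_force: [-20.6, 2.6, 44.5]
finger_gap: 0.0293
gripper_force: 47.8
```

The stop is felt at 44 N. I'll relieve the load, release, and retreat upward and back.

Request:
{"op": "send_rows", "data": {"motion": [-1, -0.001, 0, 0.003, 0, 0, 0, 1, 0, 0, 0, 0, 0, 0, 1, 0, 0, 0, 0, 0, 0, 1, 0, 0, 0, 0, 0, 0, 1, 0, 0, 0, 0, 0, 0]}}

```text
t: 27.72
tool_pos: [0.4549, -0.0189, 0.1042]
tcp_rot: [-0.09, -3.14, 0.0]
contact_force: [0.1, -0.2, -0.1]
finger_gap: 0.076
gripper_force: 0.0
```

Request:
{"op": "send_rows", "data": {"motion": [1, 0, 0, 0.02, 0, 0, 0, 1, 0, 0, 0.035, 0, 0, 0, 1, 0, 0, 0.035, 0, 0, 0, 1, 0, 0, 0.035, 0, 0, 0, 1, 0, 0, 0.02, 0, 0, 0]}}

```text
t: 28.13
tool_pos: [0.4557, -0.0189, 0.2527]
tcp_rot: [0.09, 3.137, -0.0]
contact_force: [0.5, -0.0, -0.3]
finger_gap: 0.0854
gripper_force: 0.0
```

Request:
{"op": "send_rows", "data": {"motion": [1, -0.03, 0, 0, 0, 0, 0, 1, -0.03, 0, 0, 0, 0, 0, 1, -0.03, 0, 0, 0, 0, 0, 1, 0, 0, 0, 0, 0, 0, 1, 0, 0, 0, 0, 0, 0]}}

```text
t: 28.55
tool_pos: [0.364, -0.0189, 0.2497]
tcp_rot: [0.09, 3.14, -0.0]
contact_force: [0.8, -0.4, 0.4]
finger_gap: 0.0857
gripper_force: 0.0
```

```bash
python3 - <<'E'
from h import *
st()
b=snapshot("scene"); cv2.imwrite("pics/s12.png",b[:,:,::-1]); t=snapshot("top"); cv2.imwrite("pics/t12.png",t[:,:,::-1])
im=b.astype(int)
for c in (282,300,306):
    col=im[205:262,c]; m=(col[:,2]>col[:,0]-8)&(col.max(1)>85); print(c,(np.where(m)[0]+205).tolist())
d=(b.max(2)<60).astype(np.uint8); d[:170]=0; d[430:]=0; d[:,:110]=0; d[:,345:]=0
n=cv2.connectedComponentsWithStats(d)
for k in range(1,n[0]):
    if n[2][k,4]>15: print("dark",n[2][k],n[3][k])
print("grip shut expect",proj("scene",[.456,-.018,.124]), "plug", proj("scene",[.4802,-.3728,.03]),"pad",proj("scene",[.531,-.022,.096]))
# can_d / can_a bright region vs purple etc
m=((im.min(2)>150)&(im.max(2)-im.min(2)<35)).astype(np.uint8); m[:, :250]=0; m[:,330:]=0; m[:225]=0;m[300:]=0
n=cv2.connectedComponentsWithStats(m)
for k in range(1,n[0]):
    if n[2][k,4]>15: print("bright",n[2][k],n[3][k])
E
```

```text
t 28.55 tcp [ 0.364  -0.0189  0.2497] z [ 0.0007 -0.0002 -1.    ] yawy -3.3 F [ 0.7628 -0.3747  0.3978] gap 0.0857 gf 0.0 q [-0.0518 -0.0432 -0.3083  1.3049 -0.0001  0.0057]
282 [232, 233, 234, 235, 236, 237, 238, 254, 255, 256, 257, 258, 259, 260, 261]
300 [239, 240, 241, 242, 243, 244, 245, 258, 259, 260, 261]
306 [242, 243, 244, 245, 246, 247, 248, 261]
dark [134 170   8   6  25] [137.16 171.64]
dark [140 174  14  32 126] [145.9603 187.627 ]
dark [255 221  12  11  68] [259.9853 225.9265]
dark [284 245  12  11  83] [289.5301 249.8313]
dark [326 268   7  17  83] [328.5422 275.9518]
dark [316 272   9  20 110] [320.2818 281.2818]
dark [ 144  358   37   37 1057] [162.1362 376.7852]
grip shut expect [260.9318 226.6265] plug [163.005  371.6383] pad [289.7285 248.8904]
bright [285 269  18  15  85] [293.3882 276.7059]
bright [279 270   5   7  20] [280.95 273.  ]
```

```bash
python3 -c "
from workcell import ctrl
print(ctrl.job_done())"
```

```text
the job is handed in; nothing more can be done
None
```

The job is handed in at about 28.5 s of the 210 s allowed, verdict not shown: the plug is in the tray, can_a, can_d (the only two cans present) and the transformer are nested in the socket, and the clamp lever is shut against its stop.

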